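# Unclamp a gearbox cover and hold it hovering over the housing pins

### The arm

A 6-joint arm with a two-finger parallel gripper is mounted at the origin on the work surface. World frame = base frame: x ahead of the robot, y to its left, z up, the work surface at z = 0. Lengths are in mm, angles in rad, forces in N, time in s.
With the tool pointing down it reaches from about 275 to 750 mm from the base axis. Payload 10.2 kg.
Tool frame: the origin (TCP) lies midway between the tips of the shut fingers; the grasp point (between the pads) lies 19 mm behind it; z points along the fingers, y is the line along which they close (so a half turn about z gives the same grasp; the last joint's range is limited). The gripper opens to 85 mm and grips with 20 to 120 N. Pads are 22 mm wide; open, the fingers measure 114 mm over their backs; the gripper's body (76 mm by 85 mm) begins 54 mm behind the grasp point. The pads swing forward as they close: fully open they stand 13 mm farther back than shut.
Start: joints at [1.023, 0.313, 1.498, -0, 1.331, -0.223], TCP at [167.55, 497.552, 231.294] pointing down, gripper open.
Joint ranges: [-2.94, 2.94], [-0.97, 2.17], [0.19, 2.56], [-1.23, 4.37], [0.02, 3.11], [-2.88, 2.88]. Speed limits (rad/s): [2.39, 2.39, 3.01, 3.14, 3.14, 3.14].

### API

Orientations are given as a unit quaternion [w, x, y, z].
In Python, from rig import ctrl gives the robot as it stands.
- The arm moves only by the tool send_rows, never from a script. Its argument "targets" is a list of rows, each a list of 7 numbers: the closure, from -1 (fully open) to 1 (shut), so that 0 is half open, then the shift along the tool's x, y, z in m, then the turn, a rotation vector about the tool's x, y, z in rad. In form: [[claw, dx, dy, dz, ax, ay, az], ...]. A call has exactly 10 rows; each row shifts and turns the commanded pose from where the row before left it, along the tool's axes as they then stand; what a row does not reach is not made up. A row lasts 1/8 s, in which the tool goes at most 62.5 mm and 10.7 degrees, less where a joint would pass 70% of its speed; a pose out of reach is approached as far as the arm can. A call with a gripper value outside its range is refused whole. The fingers move at their own pace and stop on an object; "squeeze" is the grip in N (left out, the last holds). Time passes only in rows, so rows that do not move let the fingers close, or fill a call up. It gives the time, the measured TCP pose, the force, the opening and the grip force at its end, in the units of the state.
- ctrl.sense(): the state, without advancing time (a new reading comes with each control period).
- ctrl.capture(name): name is "scene" or "side" or "wrist"; returns a dict with "img" (480x640x3 uint8, red, green, blue), "camera_matrix" (3x3 intrinsics, pixels), "k1" (the pictures are not rectified: a ray, as slopes to the right and down, at radius r is drawn at 1 + k1 r^2 times it, then the intrinsics apply), "R" (3x3) and "t" (3): a world point X has camera coordinates R X + t. Camera axes: x right, y down, z forward; pixel columns grow to the right and rows downward; lengths in mm; the calibration is good to about 2 mm. A picture is of the moment at which its call begins. There is no depth.
- ctrl.finish_job(): hands the job in; it is judged then, once.
Trained networks look in a picture, given as the dict that the camera call returned (one of the last four; its "shot" number tells which), for a name from the list of things; names that differ only in an ending like _2 or _b are one class to them, and where a whole thing is asked for, a point or a joint stands for the part that bears it (a point fixed in the world has none). Each returns a list of dicts, best first, with "score" (0 to 1); they miss things now and then, are a little off and sometimes report something else, mostly with a low value. They report only what shows in the picture. A call takes as long as a camera call. They do not tell look-alikes from the thing itself.
- ctrl.boxes_of(query, picture): "extent" ([left, top, width, height] in pixels, round what is visible of it).
- ctrl.landmark_of(query, picture): "point" ([column, row] in pixels: a listed point, or the origin of a listed thing).
The state is a dict: "time_s": time; "joints": joint angles; "dq": joint speeds; "tau": joint torques, N m; "eef_pos": TCP position; "ee_rot": TCP orientation; "force": force on the tool from outside, world axes, zero at the start; "wrist_torque": the same for the moment, N m; "grip_width": opening from 0.0 (shut) to 1.0 (fully open); "grip_force": force on a finger pad.
Only numpy, scipy, OpenCV 4.12 (cv2) and the standard library are available. Lean on these libraries where they do the work, as an engineer would, in place of code of your own. Each camera call takes 0.05 s, during which the arm holds its last target. There are 200 camera calls.

### The job

Turn the captive clamp nut on the transport stand about a quarter turn, either way, so that its toe swings off the gearbox cover; then lift the cover by its rib and carry it over the top of the row of black bins to the gearbox housing. Hold it level over the housing with its two holes lined up over the two pins and its underside about a centimetre above the pin tips, without it ever touching the housing, and finish still holding it there, motionless, so that a colleague can guide it on. Do not touch the bins and leave the screwdriver, carton and bearing where they are.

Things in the scene. Friction and masses are not known exactly. Their poses are not given: they have to be found in the camera images.
- clamp_bar (a point): Middle of the clamp nut's steel cross-bar, 86 mm above the table: 44 mm long (x), 10 thick (y), 20 tall; pinch it across y. z, up, is the turning axis. Under it a 12 mm stem, 27 mm long, and at its foot a toe 12 mm wide and 8 thick, reaching 34 mm from the axis along -x, parallel to the bar, 12 mm over the cover's end. The axis is 82 mm from the stored cover's middle, beyond a short end.
- clamp (a joint): Angle of the clamp nut (rad): 0 with the toe pointing at the middle of the cover, positive counter-clockwise from above, stops at -1.75 and 1.75. Starts within 0.3 of 0 and stays where it is left (stiff, about 0.06 N m). The toe is clear of the cover beyond 1.15 either way.
- cover_rib (a point): Middle of the cover's rib, 28 mm above the cover's underside, x along its length, z up. Cover: aluminium plate 120 (x) by 84 by 8 mm, about 0.3 kg, 11 mm holes at x = 44 and -44 mm; same either way round. Rib on top: 50 mm (x) by 16 thick (y) by 40 tall; pinch it across y. Stored with its underside 30 mm above the table, pins 6 mm tall standing in its holes; lifts straight off.
- stand: Fixed transport stand, dark steel base plate 235 by 110 mm with the cover on a black block and the clamp nut towards its x end. Origin on the table beneath the middle of the stored cover; x towards the clamp nut, z up. It may stand on either side of the bins.
- pin_tips (a point): Point midway between the tips of the two steel pins of the gearbox housing, level with the tips, 80 mm above the table; x along the line of the pins, z up. The pins are 8 mm in diameter, 10 mm tall, 44 mm either side of this point.
- housing: Fixed grey gearbox housing, open on top: 120 (x) by 84 (y) mm, its top face 70 mm above the table, foot 160 by 110 mm, gear wheel inside below the top face; two pins stand on the top face. Origin on the table under its middle, z up. It stands on the other side of the bins from the stand.
- bins: Fixed row of three black open-topped parts bins on an aluminium profile, 380 mm long (x) by 110 mm wide (y) by 120 mm tall, between the stand and the housing. Origin on the table under its middle, z up. Not to be touched.
- screwdriver: Loose screwdriver with a red handle, lying on the table at the far side. Leave alone.
- carton: Loose cardboard carton 60 by 90 by 45 mm on the table at the far side. Leave alone.
- bearing: Loose steel bearing ring 52 mm across, 16 mm tall, on the table at the far side. Leave alone.
There are look-alikes about, which are no part of the job. Leave any blue or turquoise look-alike of the part that bears cover_rib alone.

How it is judged:
By the outcome, as a careful person would: the job done as asked, in the order asked, and still so for the second after the job is handed in, while the arm keeps its last pose, push and grip.
It also fails if it takes over 61 s, if anything falls off the work surface, if the arm or the gripper's body presses on something with over 40 N, if the wrist force passes 120 N, or if a joint passes its speed limit or range.

## Working session

There is one attempt and no reset: what is moved stays moved. The work goes in short steps, Python scripts to look and compute and a tool call to move; the robot and the scene stay as the last step left them, time stands still between calls to the robot, and variables do not carry over. Pictures are saved under pics/ and viewed, at most 10 in all, crops included, and the job is handed in when it is done.

Besides the shell and the picture viewer there is one more tool, called after "Request:" in YAML: its name, and indented under it one key for each argument. send_rows: Moves the arm, as the interface text tells. Its arguments: {"type":"object","properties":{"targets":{"type":"array"},"squeeze":{"type":"number"}},"required":["targets"]}

```bash
ls; mkdir -p pics; cat > h.py <<'E'
import numpy as np, cv2
from rig import ctrl
def und(p,c):
    K=np.array(c["camera_matrix"]);d=np.array([c["k1"],0,0,0,0.])
    return cv2.undistortPoints(np.array([[p]],float),K,d)[0,0]
def ray(p,c):
    R=np.array(c["R"]);t=np.array(c["t"]).ravel();x,y=und(p,c)
    return -R.T@t, R.T@np.array([x,y,1.])
def at(p,c,z):
    o,d=ray(p,c);return o+d*(z-o[2])/d[2]
def proj(X,c):
    R=np.array(c["R"],float);t=np.array(c["t"],float).ravel()
    return cv2.projectPoints(np.array(X,float).reshape(-1,1,3),cv2.Rodrigues(R)[0],t,np.array(c["camera_matrix"],float),np.array([c["k1"],0,0,0,0.]))[0][:,0]
def save(c,n,box=None,s=1):
    im=np.array(c["img"])[:,:,::-1]
    if box: l,t,w,h=box;im=im[t:t+h,l:l+w]
    cv2.imwrite("pics/"+n,cv2.resize(im,None,fx=s,fy=s,interpolation=cv2.INTER_CUBIC))
E
python3 - <<'E'
from h import *
ims=[]
Z=dict(clamp_bar=86,cover_rib=58,stand=0,pin_tips=80,housing=0,bins=0)
for n in("scene","side"):
    c=ctrl.capture(n);ims.append(c["img"]);save(c,n+"0.png")
    o,_=ray((320,240),c);print(n,o.round())
    for q,z in Z.items():
        for r in ctrl.landmark_of(q,c)[:3]: print(q,round(r["score"],2),np.round(r["point"]),at(r["point"],c,z).round(1))
print(ctrl.sense())
E
```

```text
pics
scene [1322.  334.  992.]
clamp_bar 0.27 [210. 330.] [812.7  17.2  86. ]
cover_rib 0.88 [358. 186.] [279.1 240.1  58. ]
cover_rib 0.81 [536. 267.] [465.3 693.7  58. ]
cover_rib 0.68 [368. 238.] [462.3 294.9  58. ]
stand 0.74 [366. 256.] [474.  296.5   0. ]
pin_tips 0.56 [147. 205.] [ 498.3 -266.5   80. ]
housing 0.96 [149. 225.] [ 496.2 -280.1    0. ]
bins 0.91 [261. 239.] [477.7  20.8   0. ]
bins 0.22 [153. 222.] [ 483.9 -275.6   -0. ]
side [ -52. -798.  799.]
clamp_bar 0.63 [320. 216.] [540.6 273.7  86. ]
clamp_bar 0.16 [438. 270.] [676.2 -98.   86. ]
cover_rib 0.94 [294. 224.] [474.4 311.2  58. ]
cover_rib 0.84 [235. 183.] [411.3 644.   58. ]
cover_rib 0.81 [227. 262.] [234.7 218.1  58. ]
stand 0.61 [294. 238.] [479.5 325.    0. ]
pin_tips 0.73 [426. 341.] [ 496.8 -273.1   80. ]
housing 0.88 [422. 366.] [ 501.  -269.8    0. ]
bins 0.81 [340. 297.] [463.   15.3   0. ]
{'time_s': 0.7, 'joints': array([ 1.02260953e+00,  3.12882106e-01,  1.49767479e+00,  1.35093101e-05,
        1.33098473e+00, -2.23388602e-01]), 'dq': array([ 6.77288380e-04, -1.05427522e-05, -1.10429091e-03,  1.97871100e-04,
        1.79662663e-04,  1.33866996e-05]), 'tau': array([-1.29282153e-04, -4.12099278e+01, -2.59876585e+01, -2.06326317e-04,
        5.94342255e-04,  2.61549604e-05]), 'eef_pos': array([167.54967848, 497.56655579, 231.3128392 ]), 'ee_rot': array([3.52123901e-06, 1.61687783e-01, 9.86841963e-01, 2.61071434e-05]), 'force': array([-0.36619839,  0.73624461, -0.02164946]), 'wrist_torque': array([0.01822614, 0.03935385, 0.00237488]), 'grip_force': 0.0, 'grip_width': 1.0016812370410335}
```

View pics/scene0.png

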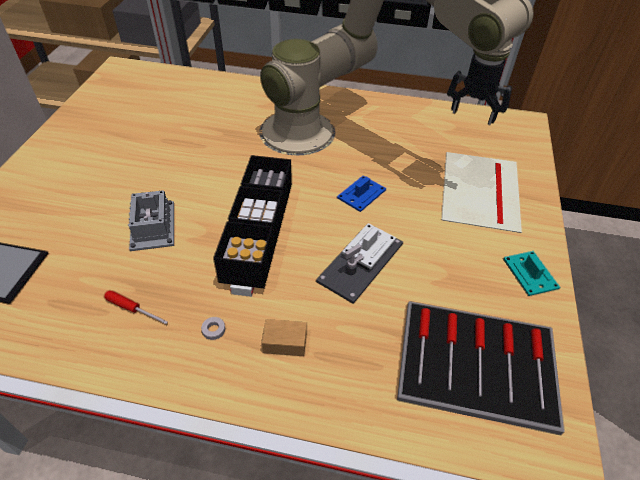

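View pics/side0.png

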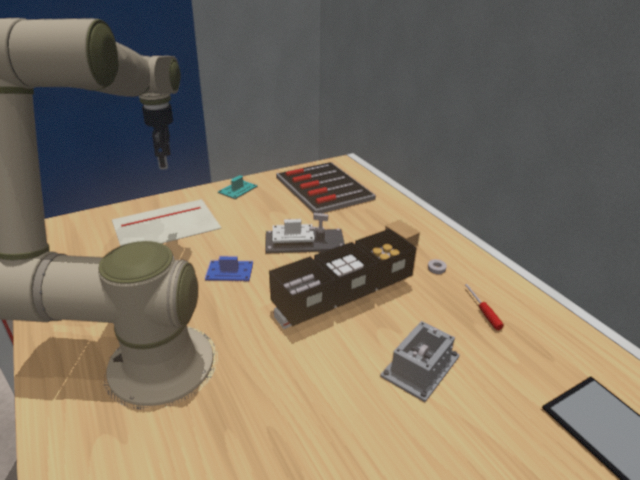

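Candidates for cover_rib are the blue one at scene (358,188), the turquoise one at (533,268), and the aluminium one on the dark stand at (368,238). I choose the aluminium one, which has the clamp beside it at (352,262). The housing is at (149,215) and the bins are at (261,225). Next I move the wrist camera over the stand for a close check.

Request:
send_rows:
  targets:
    - [-1, -0.038, -0.0095, -0.01, 0, 0, 0]
    - [-1, -0.038, -0.0095, -0.01, 0, 0, 0]
    - [-1, -0.038, -0.0095, -0.01, 0, 0, 0]
    - [-1, -0.038, -0.0095, -0.01, 0, 0, 0]
    - [-1, -0.038, -0.0095, -0.01, 0, 0, 0]
    - [-1, -0.038, -0.0095, -0.01, 0, 0, 0]
    - [-1, -0.038, -0.0095, -0.01, 0, 0, 0]
    - [-1, -0.038, -0.0095, -0.01, 0, 0, 0]
    - [-1, -0.038, -0.0095, -0.01, 0, 0, 0]
    - [-1, -0.038, -0.0095, -0.01, 0, 0, 0]

```text
time_s: 1.95
eef_pos: [498.4, 285.4, 331.6]
ee_rot: [0.0, 0.162, 0.987, 0.0]
force: [0.1, 0.2, -0.4]
grip_width: 0.999
grip_force: 0.0
```

```bash
cat >> h.py <<'E'
from scipy.spatial.transform import Rotation as Ro
def toolR(s=None):
    s=s or ctrl.sense();w,x,y,z=s["ee_rot"];return Ro.from_quat([x,y,z,w]).as_matrix()
def delta(X,s=None):
    s=s or ctrl.sense();return toolR(s).T@(np.array(X)-s["eef_pos"])
E
python3 - <<'E'
from h import *
s=ctrl.sense();print(s["eef_pos"],toolR(s).round(3).tolist(),s["force"],s["time_s"])
c=ctrl.capture("wrist");save(c,"w1.png");o,d=ray((320,240),c);print(o,d)
for q,z in dict(clamp_bar=86,cover_rib=58,stand=0).items():
    for r in ctrl.landmark_of(q,c)[:3]: print(q,round(r["score"],2),np.round(r["point"],1),at(r["point"],c,z).round(1))
E
```

```text
[498.35836827 285.435952   331.6304323 ] [[-0.948, 0.319, 0.0], [0.319, 0.948, 0.0], [0.0, 0.0, -1.0]] [ 0.09125187  0.2255268  -0.44220345] 1.95
[418.84229138 313.03437376 474.29185909] [ 0.30919095 -0.12861168 -0.94260023]
clamp_bar 0.78 [322.6 233.2] [540.1 265.   86. ]
cover_rib 0.81 [330.6 149.9] [465.8 298.7  58. ]
```

View pics/w1.png

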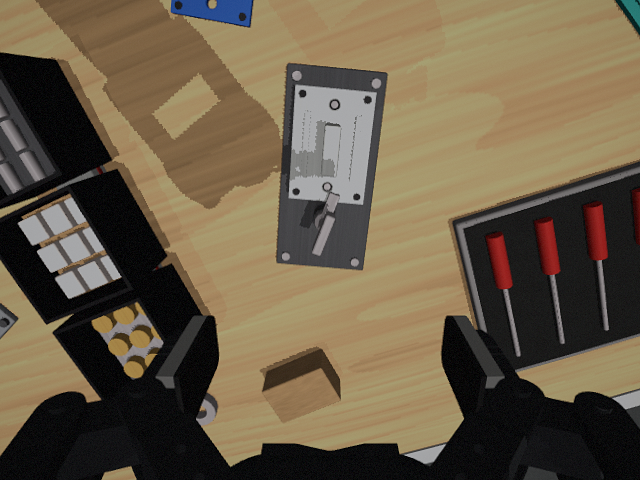

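The wrist view shows the aluminium cover on the dark stand, with its rib at about (331,148). The clamp nut is at about (322,225) and is slightly turned. A close crop follows to confirm the choice and measure the bar.

```bash
python3 - <<'E'
from h import *
c=ctrl.capture("wrist");save(c,"w2.png",(265,60,135,220),2.7)
for p in [(297,75),(386,73),(361,269),(278,262)]: print(at(p,c,8).round(1))
im=np.array(c["img"]).astype(int)
# cover plate bright mask
m=((im.min(2)>150)).astype(np.uint8);m[:,:280]=0;m[:,385:]=0;m[:70]=0;m[270:]=0
m=cv2.morphologyEx(m,cv2.MORPH_CLOSE,np.ones((5,5)))
n,l,st,_=cv2.connectedComponentsWithStats(m);k=1+st[1:,4].argmax()
p=np.argwhere(l==k)[:,::-1].astype(np.float32)
print(st[k])
P=np.array([at(q,c,38)[:2] for q in p]).astype(np.float32);print("cover",cv2.minAreaRect(P))
E
```

```text
[381.7 288.8   8. ]
[410.8 381.6   8. ]
[624.1 286.7   8. ]
[581.3 190.1   8. ]
[ 289   87   87  120 7119]
cover ((466.6429443359375, 297.9981689453125), (83.66773223876953, 123.17488861083984), 66.13834381103516)
```

View pics/w2.png

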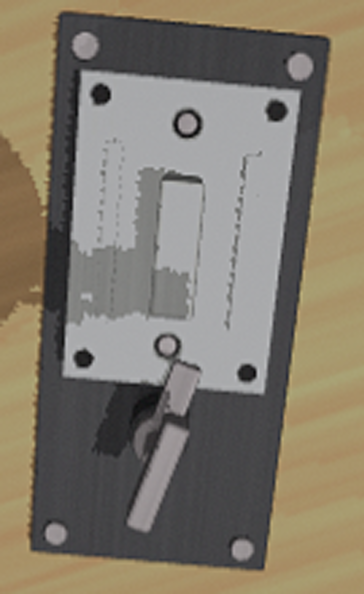

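```bash
python3 - <<'E'
from h import *
c=ctrl.capture("wrist")
f=lambda u,v,z:at((265+(u+.5)/2.7-.5,60+(v+.5)/2.7-.5),c,z)[:2]
a,b=f(187,124,37),f(167,346,37);d=b-a
print("holes",(a+b)/2,np.hypot(*d),np.degrees(np.arctan2(d[1],d[0])))
a,b=f(177,428,96),f(139,528,96);d=b-a
print("bar",(a+b)/2,np.hypot(*d),np.degrees(np.arctan2(d[1],d[0])))
th=np.radians(-23.9);print("pred axis",np.array([466.6,298])+82*np.array([np.cos(th),np.sin(th)]))
a,b=f(187,365,45),f(170,410,45);d=b-a;print("toe",a,b,np.degrees(np.arctan2(d[1],d[0])))
E
```

```text
holes [464.30278342 299.2959191 ] 87.87475932619095 -23.80065069198893
bar [539.1003137  266.57799852] 41.841171354769045 -38.635946029941685
pred axis [541.56882433 264.77838988]
toe [512.95179191 287.35280567] [528.7157055  274.71083988] -38.72808034474276
```

Request:
send_rows:
  targets:
    - [0, 0, 0, 0, 0, 0, 0.175]
    - [0, 0, 0, 0, 0, 0, 0.176]
    - [0, -0.0056, 0.0013, 0.025, 0, 0, 0]
    - [0, -0.0056, 0.0013, 0.025, 0, 0, 0]
    - [0, -0.0056, 0.0013, 0.025, 0, 0, 0]
    - [0, -0.0056, 0.0013, 0.025, 0, 0, 0]
    - [0, -0.0056, 0.0013, 0.025, 0, 0, 0]
    - [0, -0.0056, 0.0013, 0.025, 0, 0, 0]
    - [0, -0.0056, 0.0013, 0.025, 0, 0, 0]
    - [0, -0.0056, 0.0013, 0.025, 0, 0, 0]
  squeeze: 40

```text
time_s: 3.5
eef_pos: [538.1, 267.1, 130.6]
ee_rot: [-0.0, 0.331, 0.944, 0.0]
force: [0.2, 0.2, -0.1]
grip_width: 0.5
grip_force: 0.0
```

```bash
python3 - <<'E'
from h import *
s=ctrl.sense();print(s["eef_pos"],toolR(s).round(3).tolist(),s["grip_width"],s["joints"].round(2))
c=ctrl.capture("wrist");save(c,"w3.png")
for r in ctrl.landmark_of("clamp_bar",c)[:2]: print(r["score"],r["point"],at(r["point"],c,86).round(1))
print(delta([540.3,265.6,67]), proj([[540.3,265.6,96]],c))
E
```

```text
[538.07989247 267.14334219 130.61711756] [[-0.781, 0.624, -0.0], [0.624, 0.781, 0.0], [0.0, 0.0, -1.0]] 0.4995273691258088 [ 0.27  0.57  1.39  0.    1.19 -0.63]
0.69 [327.1, 278.9] [540.4 264.9  86. ]
[-3.21693221  1.49661146 61.85022738] [[328.01777804 286.61955449]]
```

View pics/w3.png

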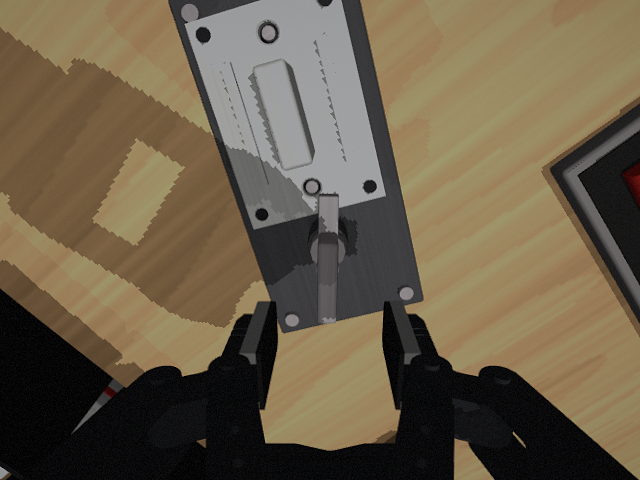

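The bar is vertical at column 327, between the fingers, so it is aligned. I descend and close.

Request:
send_rows:
  targets:
    - [0, -0.001, 0.0005, 0.015, 0, 0, 0]
    - [0, -0.001, 0.0005, 0.015, 0, 0, 0]
    - [0, -0.001, 0, 0.015, 0, 0, 0]
    - [0, 0, 0, 0.015, 0, 0, 0]
    - [0, 0, 0, 0.003, 0, 0, 0]
    - [1, 0, 0, 0, 0, 0, 0]
    - [1, 0, 0, 0, 0, 0, 0]
    - [1, 0, 0, 0, 0, 0, 0]
    - [1, 0, 0, 0, 0, 0, 0]
    - [1, 0, 0, 0, 0, 0, 0]
  squeeze: 40

```text
time_s: 4.85
eef_pos: [540.7, 263.7, 68.7]
ee_rot: [-0.001, 0.331, 0.943, -0.002]
force: [-8.3, -10.7, 5.6]
grip_width: 0.113
grip_force: 39.1
```

Request:
send_rows:
  targets:
    - [1, 0, -0.002, 0, 0, 0, 0]
    - [1, 0, 0, 0, 0, 0, 0.12]
    - [1, 0, 0, 0, 0, 0, 0.14]
    - [1, 0, 0, 0, 0, 0, 0.14]
    - [1, 0, 0, 0, 0, 0, 0.14]
    - [1, 0, 0, 0, 0, 0, 0.14]
    - [1, 0, 0, 0, 0, 0, 0.14]
    - [1, 0, 0, 0, 0, 0, 0.14]
    - [1, 0, 0, 0, 0, 0, 0.14]
    - [1, 0, 0, 0, 0, 0, 0.1]

```text
time_s: 6.1
eef_pos: [538.7, 263.0, 68.7]
ee_rot: [-0.001, 0.807, 0.59, -0.003]
force: [-12.9, -6.3, 8.1]
grip_width: 0.106
grip_force: 40.4
```

```bash
python3 - <<'E'
from h import *
s=ctrl.sense();R=toolR(s);print(s["eef_pos"],R.round(3).tolist(),np.degrees(np.arctan2(R[1,0],R[0,0])),s["force"],s["wrist_torque"],s["joints"].round(2))
E
```

```text
[538.73701067 262.99484102  68.74239902] [[0.303, 0.953, -0.005], [0.953, -0.303, -0.002], [-0.003, -0.004, -1.0]] 72.34949621078637 [-12.88760344  -6.25604797   8.07801874] [-0.94437886  1.86843069  0.06324422] [ 0.26  0.64  1.44 -0.    1.06  0.57]
```

Request:
send_rows:
  targets:
    - [0, 0, 0, 0, 0, 0, 0]
    - [0, 0, 0, 0, 0, 0, 0]
    - [0, 0, 0, 0, 0, 0, 0]
    - [0, 0, 0, -0.02, 0, 0, 0]
    - [0, 0, 0, -0.03, 0, 0, 0]
    - [0, 0, 0, -0.04, 0, 0, 0]
    - [0, 0, 0, -0.04, 0, 0, -0.18]
    - [0, 0, 0, -0.04, 0, 0, -0.18]
    - [0, 0, 0, -0.03, 0, 0, -0.18]
    - [0, 0, 0, 0, 0, 0, -0.18]

```text
time_s: 7.35
eef_pos: [541.3, 264.0, 271.1]
ee_rot: [0.002, 0.544, 0.839, 0.002]
force: [-0.8, -0.2, -0.1]
grip_width: 0.5
grip_force: 0.0
```

```bash
python3 - <<'E'
from h import *
s=ctrl.sense();R=toolR(s);print(s["eef_pos"],np.degrees(np.arctan2(R[1,0],R[0,0])),s["force"],s["grip_width"],s["joints"].round(2))
c=ctrl.capture("wrist");save(c,"w4.png")
for q,z in dict(clamp_bar=86,cover_rib=58).items():
    for r in ctrl.landmark_of(q,c)[:2]: print(q,r["score"],r["point"],at(r["point"],c,z).round(1))
E
```

```text
[541.32327578 263.98192091 271.05986932] 114.145751808562 [-0.82873712 -0.20158831 -0.11491213] 0.4996737703198513 [ 0.26  0.46  1.18  0.    1.49 -0.16]
clamp_bar 0.55 [325.7, 203.4] [539.4 264.9  86. ]
cover_rib 0.95 [262.5, 127.3] [464.6 298.1  58. ]
cover_rib 0.6 [32.7, 82.2] [269.4 254.5  58. ]
```

View pics/w4.png

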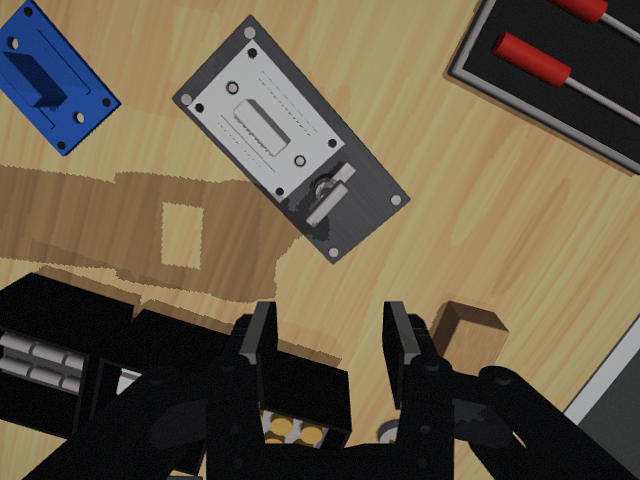

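The toe at (343,172) is now parallel to the cover's end and off it. I rotate to the rib line and move above the rib.

Request:
send_rows:
  targets:
    - [0, 0, 0, 0, 0, 0, -0.147]
    - [0, 0, 0, 0, 0, 0, -0.147]
    - [0, 0, 0, 0, 0, 0, -0.147]
    - [0, 0, 0, 0, 0, 0, -0.146]
    - [0, 0, 0, 0, 0, 0, -0.146]
    - [0, 0.0167, 0, 0.02, 0, 0, 0]
    - [0, 0.0167, 0, 0.02, 0, 0, 0]
    - [0, 0.0167, 0, 0.02, 0, 0, 0]
    - [0, 0.0167, 0, 0.02, 0, 0, 0]
    - [0, 0.0167, 0.001, 0.02, 0, 0, 0]

```text
time_s: 8.75
eef_pos: [464.1, 299.0, 167.2]
ee_rot: [-0.0, 0.212, 0.977, -0.0]
force: [0.6, -0.3, -0.6]
grip_width: 0.5
grip_force: 0.0
```

```bash
python3 - <<'E'
from h import *
s=ctrl.sense();R=toolR(s);print(s["eef_pos"],np.degrees(np.arctan2(R[1,0],R[0,0])))
c=ctrl.capture("wrist");im=np.array(c["img"])
save(c,"w5.png")
for q,z in dict(clamp_bar=86,cover_rib=58).items():
    for r in ctrl.landmark_of(q,c)[:1]: print(q,r["score"],r["point"],at(r["point"],c,z).round(1))
print(proj([[465.3,298.5,78]],c), delta([465.3,298.5,46]))
E
```

```text
[464.08497969 298.96164786 167.24320333] 155.53245031002697
clamp_bar 0.8 [330.4, 366.2] [542.3 265.   86. ]
cover_rib 0.66 [329.2, 235.6] [466.1 298.9  58. ]
[[328.1451375  245.19349067]] [ -1.28760213   0.22437032 121.72836155]
```

View pics/w5.png

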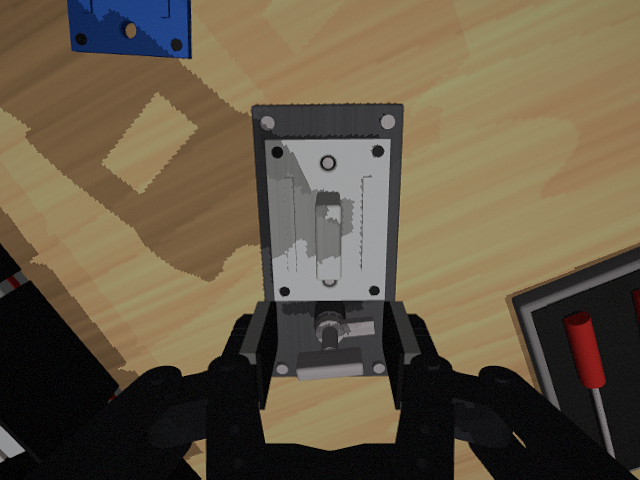

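The rib is centred at column 328, and the toe at (350,328) is off the cover. I descend and grip.

Request:
send_rows:
  targets:
    - [0, -0.0013, 0, 0.025, 0, 0, 0]
    - [0, 0, 0, 0.03, 0, 0, 0]
    - [0, 0, 0, 0.03, 0, 0, 0]
    - [0, 0, 0, 0.025, 0, 0, 0]
    - [0, 0, 0, 0.011, 0, 0, 0]
    - [0, 0, 0, 0, 0, 0, 0]
    - [1, 0, 0, 0, 0, 0, 0]
    - [1, 0, 0, 0, 0, 0, 0]
    - [1, 0, 0, 0, 0, 0, 0]
    - [1, 0, 0, 0, 0, 0, 0]
  squeeze: 70

```text
time_s: 10.15
eef_pos: [466.6, 298.4, 48.6]
ee_rot: [0.001, 0.21, 0.978, 0.0]
force: [-1.2, -2.6, 6.5]
grip_width: 0.175
grip_force: 69.9
```

Request:
send_rows:
  targets:
    - [1, 0, 0, -0.004, 0, 0, 0]
    - [1, 0, 0, -0.006, 0, 0, 0]
    - [1, 0, 0, -0.01, 0, 0, 0]
    - [1, 0, 0, -0.02, 0, 0, 0]
    - [1, 0, 0, -0.03, 0, 0, 0]
    - [1, 0, 0, -0.035, 0, 0, 0]
    - [1, 0, 0, -0.035, 0, 0, 0]
    - [1, 0, 0, -0.03, 0, 0, 0]
    - [1, 0, 0, -0.03, 0, 0, 0]
    - [1, 0, 0, 0, 0, 0, 0]

```text
time_s: 11.4
eef_pos: [466.5, 298.6, 249.4]
ee_rot: [0.002, 0.21, 0.978, 0.001]
force: [1.0, -0.4, -3.7]
grip_width: 0.17
grip_force: 68.8
```

```bash
python3 - <<'E'
from h import *
s=ctrl.sense();R=toolR(s);print(s["eef_pos"],R.round(4).tolist(),s["force"],s["wrist_torque"],s["grip_width"],s["joints"].round(2))
for n in("scene","side"):
    c=ctrl.capture(n);
    for q,z in dict(pin_tips=80,housing=0,bins=0).items():
        for r in ctrl.landmark_of(q,c)[:1]: print(n,q,r["score"],r["point"],at(r["point"],c,z).round(1))
    if n=="scene": save(c,"s2.png",(90,150,240,160),3)
    else: save(c,"d2.png",(200,200,300,220),2.6)
E
```

```text
[466.54521707 298.62931055 249.42467331] [[-0.912, 0.4102, 0.0043], [0.4102, 0.912, 0.0017], [-0.0032, 0.0033, -1.0]] [ 1.01433505 -0.41283997 -3.73357873] [ 0.04014093 -0.04200235 -0.01655386] 0.16985243989409862 [ 0.36  0.36  1.38  0.    1.39 -0.79]
scene pin_tips 0.97 [149.0, 206.2] [ 501.  -258.8   80. ]
scene housing 0.73 [150.0, 225.9] [ 497.3 -276.8    0. ]
scene bins 0.61 [258.7, 239.4] [479.3  15.4   0. ]
side pin_tips 0.8 [426.0, 341.6] [ 495.7 -274.2   80. ]
side housing 0.77 [419.4, 367.0] [ 494.6 -270.2    0. ]
side bins 0.91 [340.8, 300.0] [457.6   4.7   0. ]
```

View pics/d2.png

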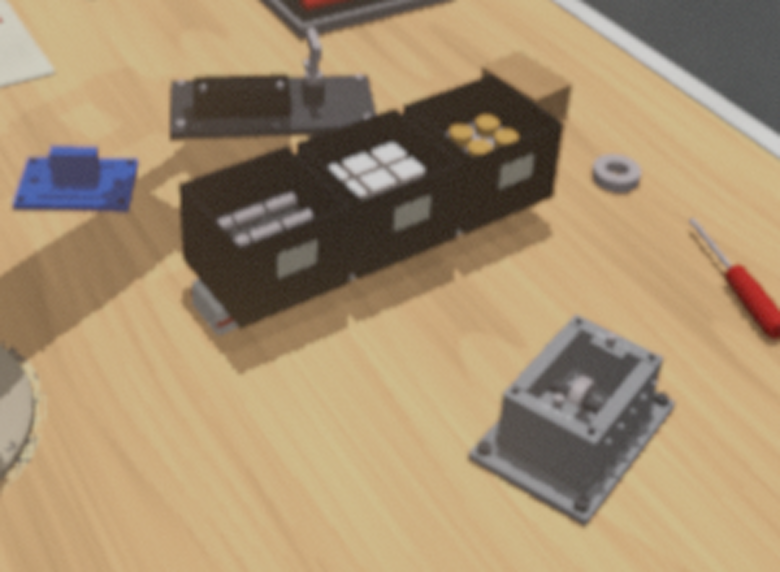

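The cover is lifted: the scale reads 3.7 N and the stand block is bare. The housing's top-face corners in the crop are about (580,318), (661,357), (592,440) and (503,392).

```bash
python3 - <<'E'
from h import *
c=ctrl.capture("side")
f=lambda u,v,z:at((200+(u+.5)/2.6-.5,200+(v+.5)/2.6-.5),c,z)[:2]
def show(n,P):
    P=np.array(P);print(n,P.mean(0).round(1))
    for i in range(len(P)):
        d=P[(i+1)%len(P)]-P[i];print("  ",np.hypot(*d).round(1),np.degrees(np.arctan2(d[1],d[0])).round(1))
show("top",[f(*p,70) for p in[(580,318),(661,357),(592,440),(503,392)]])
show("bins",[f(*p,120) for p in[(181,184),(520,84),(561,124),(218,228)]])
c2=ctrl.capture("wrist");T=ctrl.sense();o,d=ray((320,240),c2);print("cam offset tool",toolR(T).T@(o-T["eef_pos"]),toolR(T).T@d/np.linalg.norm(d),c2["camera_matrix"])
E
```

```text
top [ 496.3 -270.8]
   75.5 -66.8
   116.0 -158.1
   79.7 112.7
   115.5 19.8
bins [473.3  14.8]
   376.0 -0.4
   78.9 -96.0
   364.9 178.7
   72.8 92.3
cam offset tool [  84.23057386    0.77467436 -142.52032033] [-0.33364061 -0.0234185   0.94240942] [[398.21196289   0.         329.59257362]
 [  0.         398.21196289 237.05025385]
 [  0.           0.           1.        ]]
```

View pics/s2.png

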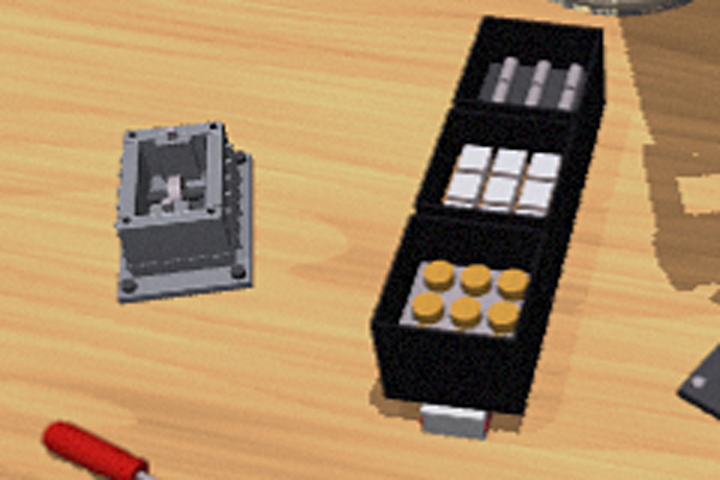

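Request:
send_rows:
  targets:
    - [1, 0, 0, -0.01, 0, 0, -0.158]
    - [1, 0, 0, -0.01, 0, 0, -0.158]
    - [1, 0, 0, -0.01, 0, 0, -0.158]
    - [1, 0, 0, -0.01, 0, 0, -0.158]
    - [1, 0, 0, -0.01, 0, 0, -0.157]
    - [1, 0.003, -0.02, 0, 0, 0, 0]
    - [1, 0.006, -0.04, 0, 0, 0, 0]
    - [1, 0.007, -0.044, 0, 0, 0, 0]
    - [1, 0.007, -0.044, 0, 0, 0, 0]
    - [1, 0.007, -0.044, 0, 0, 0, 0]

```text
time_s: 13.15
eef_pos: [506.6, 105.9, 296.8]
ee_rot: [-0.0, -0.18, 0.984, -0.0]
force: [2.1, -0.7, -3.5]
grip_width: 0.173
grip_force: 68.7
```

Request:
send_rows:
  targets:
    - [1, 0.007, -0.044, 0, 0, 0, 0]
    - [1, 0.007, -0.044, 0, 0, 0, 0]
    - [1, 0.007, -0.044, 0, 0, 0, 0]
    - [1, 0.007, -0.044, 0, 0, 0, 0]
    - [1, 0.007, -0.044, 0, 0, 0, 0]
    - [1, 0.007, -0.044, 0, 0, 0, 0]
    - [1, 0.007, -0.042, 0, 0, 0, 0]
    - [1, 0.006, -0.03, 0, 0, 0, 0]
    - [1, 0, -0.014, 0, 0, 0, 0]
    - [1, 0, 0, 0, 0, 0, 0]

```text
time_s: 14.4
eef_pos: [580.5, -238.6, 296.6]
ee_rot: [-0.0, -0.181, 0.983, 0.0]
force: [-0.2, 1.3, -3.7]
grip_width: 0.176
grip_force: 68.7
```

```bash
python3 - <<'E'
from h import *
s=ctrl.sense();R=toolR(s);print(s["time_s"],s["eef_pos"],R.round(4).tolist(),s["force"],s["joints"].round(2),s["grip_width"])
c=ctrl.capture("wrist");save(c,"w6.png")
for r in ctrl.landmark_of("pin_tips",c)[:2]: print(r["score"],r["point"],at(r["point"],c,80).round(1))
E
```

```text
14.4 [ 580.49467422 -238.59279526  296.64876576] [[-0.9344, -0.3562, -0.0008], [-0.3562, 0.9344, 0.0007], [0.0005, 0.0009, -1.0]] [-0.19600371  1.26492457 -3.66273724] [-0.58  0.52  1.03  0.    1.59 -2.51] 0.17630464880833896
0.73 [330.1, 91.5] [ 495.4 -269.6   80. ]
```

View pics/w6.png

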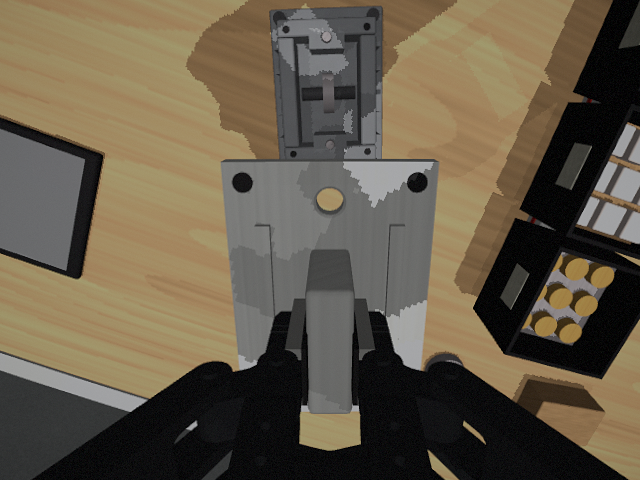

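The wrist view shows the pins at (326,38) and (330,144), and the cover's front hole at (330,200) with its front corners at (222,161) and (438,161). I now measure these numerically.

```bash
cat >> h.py <<'E'
def totool(p,c,zt,s=None):
    s=s or ctrl.sense();R=toolR(s);o,d=ray(p,c);o=R.T@(o-s["eef_pos"]);d=R.T@d
    return (o+d*(zt-o[2])/d[2])
def blob(m,x,y):
    n,l,st,ce=cv2.connectedComponentsWithStats(m.astype(np.uint8),connectivity=4)
    ok=[k for k in range(1,n) if 6<st[k,4]<2000]
    k=min(ok,key=lambda k:np.hypot(*(ce[k]-[x,y])));return ce[k],st[k]
E
python3 - <<'E'
from h import *
s=ctrl.sense()
c=ctrl.capture("wrist");im=np.array(c["img"]).astype(int);g=im.sum(2)//3
for (x,y) in[(326,38),(330,144)]:
    print(g[y-9:y+10,x-9:x+10]) 
h=(im[:,:,0]-im[:,:,2])
ho,st=blob((h>40)&(np.indices(h.shape)[0]>165)&(np.indices(h.shape)[0]<240),330,200)
print("hole",ho,st,totool(ho,c,10.6+4,s))
# plate edges: left/right where colour turns to wood, row by row
pts=[]
for y in range(175,260,6):
    row=h[y]<25
    l=next((x for x in range(200,260) if row[x:x+6].all()),None);r=next((x for x in range(460,400,-1) if row[x-6:x].all()),None)
    a,b=totool((l,y),c,10.6,s),totool((r,y),c,10.6,s);pts.append((*a[:2],*b[:2]))
pts=np.array(pts);print(pts[::3].round(1))
print(np.polyfit(pts[:,0],pts[:,1],1),np.polyfit(pts[:,2],pts[:,3],1))
for x in(260,300,360,400): print(x,[int(v) for v in h[150:172,x]])
E
```

```text
[[122 132 142 151 146 150 153 147 153 143 137 152 155 163 156 148 149  89
   88]
 [124 131 144 156 156 157 118  85 125 134 151 157 140 166 149 146 163  88
   86]
 [148 146 140 111 136 127 112 135 147 144 133 109 124 141 155 147 105  80
   80]
 [146 138 137  90  73 117 148 153 151 147 144 126  84 115 128 128 121 124
   80]
 [124 124 127  89 108 145 153 153 150 143 146 149 105 113 125 124 125 128
   80]
 [123 124  92  76 120 149 155 152 148 145 147 150 138 117 115 114 125 128
   78]
 [124 125  90  64 140 153 153 149 145 149 149 148 148  80 114 124 126 125
  127]
 [122 124  89  53 140 153 150 146 149 150 152 149 144  81 114 124 124 124
  126]
 [123 124 126 109 109 151 140 146 151 154 152 154 131  97 115 124 126 123
  125]
 [124 124 127 125  96 139 149 150 152 155 152 152  83  96 126 124 123 124
  124]
 [123 122 124  93  65  83 138 152 156 154 152 112  52 113 127 124 124 124
  125]
 [123 124 123 126 114  63  65 118 129 110  75  44  86 115 124 124 124 125
  125]
 [123 123 124 124 127 114  69  53  38  51  58  95 126 126 125 125 125 122
  125]
 [122 124 124 123 124 127 114 114  88  97 109 1
[... 1923 characters left out ...]
  83  85  83  83  85  83  86  83  73  73  75  75
   74]]
hole [329.47787611 198.81415929] [317 188  26  23 452] [45.5508145   0.54946658 14.6       ]
[[ 56.1 -41.1  56.   42.7]
 [ 48.9 -41.4  48.9  42.5]
 [ 41.6 -41.2  41.6  42.7]
 [ 34.  -41.   34.   42.5]
 [ 26.2 -41.3  26.2  42.8]]
[-1.49432277e-03 -4.11076382e+01] [-4.59762250e-03  4.28183924e+01]
260 [54, 55, 55, 56, 54, 55, 54, 55, 51, 10, -1, 0, 2, 0, 1, 2, 2, 2, 1, 2, 3, 3]
300 [-4, -5, -3, -4, -1, -4, -4, -5, -2, 2, 0, 1, 0, 1, 1, 1, -1, 1, 2, 2, 2, 2]
360 [-6, -4, -4, -4, -4, -4, -5, -5, -4, 3, 0, -2, -3, -3, -3, -2, -2, -2, -2, -3, -2, -3]
400 [67, 66, 66, 67, 66, 64, 63, 65, 63, -2, -1, -1, -3, -3, -3, -2, -3, -2, -3, -2, -3, -3]
```

```bash
python3 - <<'E'
from h import *
s=ctrl.sense();c=ctrl.capture("wrist")
a,b=at((325.3,35.3),c,80),at((328.6,143.9),c,80);d=a-b
print(a,b,np.hypot(*d[:2]),np.degrees(np.arctan2(d[1],d[0])),(a+b)/2)
print("front edge",totool((300,158.8),c,10.6,s),totool((260,158.8),c,10.6,s),totool((400,158.8),c,10.6,s))
R=toolR(s);print("yaw",np.degrees(np.arctan2(R[1,0],R[0,0])))
off=np.array([1.4,0.6])
m=((a+b)/2)[:2]; y=np.arctan2(d[1],d[0]);x=np.array([np.cos(y),np.sin(y)]);Y=np.array([np.sin(y),-np.cos(y)])
T=m-off[0]*x-off[1]*Y;print("TCP target",T,delta([*T,108.6],s))
E
```

```text
[ 456.15417263 -287.96330392   80.        ] [ 537.5062641  -253.87040673   80.        ] 88.20707695633928 -157.2624992309309 [ 496.83021837 -270.91685532   80.        ]
front edge [ 62.2138291  -10.70903825  10.6       ] [ 62.25051823 -26.0187811   10.6       ] [62.24400467 27.52830414 10.6       ]
yaw -158.97951251158568
TCP target [ 498.35332367 -270.92911283] [ 89.01828345  -2.07942773 188.89354849]
```

Request:
send_rows:
  targets:
    - [1, 0, 0, 0, 0, 0, -0.03]
    - [1, 0.015, 0.0006, 0, 0, 0, 0]
    - [1, 0.02, 0, 0.01, 0, 0, 0]
    - [1, 0.02, 0, 0.02, 0, 0, 0]
    - [1, 0.02, 0, 0.02, 0, 0, 0]
    - [1, 0.0141, 0, 0.02, 0, 0, 0]
    - [1, 0, 0, 0.03, 0, 0, 0]
    - [1, 0, 0, 0.025, 0, 0, 0]
    - [1, 0, 0, 0.015, 0, 0, 0]
    - [1, 0, 0, 0, 0, 0, 0]

```text
time_s: 15.85
eef_pos: [498.1, -271.6, 156.9]
ee_rot: [-0.0, -0.197, 0.98, 0.001]
force: [-0.1, -0.8, -2.7]
grip_width: 0.176
grip_force: 68.7
```

```bash
python3 - <<'E'
from h import *
s=ctrl.sense();R=toolR(s);print(s["time_s"],s["eef_pos"],R.round(4).tolist(),np.degrees(np.arctan2(R[1,0],R[0,0])),s["joints"].round(2))
print(delta([498.35,-270.93,108.6],s))
E
```

```text
15.85 [ 498.1323358  -271.64900782  156.86588973] [[-0.9223, -0.3866, -0.001], [-0.3866, 0.9223, 0.0008], [0.0006, 0.0012, -1.0]] -157.25851830477478 [-0.71  0.47  1.47 -0.    1.2  -2.67]
[-0.50825297  0.52323413 48.26622387]
```

Request:
send_rows:
  targets:
    - [1, -0.0005, 0.0005, 0.008, 0, 0, 0]
    - [1, 0, 0, 0.008, 0, 0, 0]
    - [1, 0, 0, 0.008, 0, 0, 0]
    - [1, 0, 0, 0.007, 0, 0, 0]
    - [1, 0, 0, 0.006, 0, 0, 0]
    - [1, 0, 0, 0.004, 0, 0, 0]
    - [1, 0, 0, 0.002, 0, 0, 0]
    - [1, 0, 0, 0, 0, 0, 0]
    - [1, 0, 0, 0, 0, 0, 0]
    - [1, 0, 0, 0, 0, 0, 0]

```text
time_s: 17.1
eef_pos: [498.6, -271.4, 114.5]
ee_rot: [0.0, -0.197, 0.98, -0.0]
force: [-0.1, 0.0, -3.7]
grip_width: 0.176
grip_force: 68.7
```

```bash
python3 - <<'E'
from h import *
s=ctrl.sense();R=toolR(s);print(s["eef_pos"],R.round(4).tolist(),s["force"],s["dq"].round(4))
print(delta([498.35,-270.93,108.6],s))
c=ctrl.capture("wrist");im=np.array(c["img"]).astype(int);g=im.sum(2)//3
a=np.array([456.154,-287.963,80]);print("pin pred",proj([a],c))
hw=R@np.array([45.5,0.55,14.6])+s["eef_pos"];print("hole pred",proj([hw],c))
np.set_printoptions(linewidth=200);print(g[182:216,312:348:1])
E
```

```text
[ 498.60313819 -271.39610363  114.47575168] [[-0.9225, -0.3859, 0.0002], [-0.3859, 0.9225, -0.0002], [-0.0001, -0.0003, -1.0]] [-0.07797231  0.02913866 -3.66946014] [-0.0019  0.0011  0.0007  0.0006 -0.0009  0.0007]
[0.05451979 0.52940791 5.87558883]
pin pred [[330.77507979 188.3819979 ]]
hole pred [[329.55169866 198.91968721]]
[[115 115 114 ...  98  99 108]
 [115 117 115 ...  98  99 114]
 [115 114 115 ...  99 100 117]
 ...
 [117 113 116 ... 102 101 103]
 [116 116 114 ...  99 103 103]
 [114 114 116 ... 100 102 103]]
```

```bash
python3 - <<'E'
from h import *
c=ctrl.capture("wrist");im=np.array(c["img"]).astype(int);g=im.sum(2)//3
for y in range(180,217): print(y,*("%3d"%v for v in g[y,310:350]))
E
```

```text
180 116 115 113 115 116 116 115 116 113 116 118 105 104 105 104 105 105 105 104 105 104 104 102 102 103 104 106 104 104 103 104 101 103 104 100 101 100 101 102 102
181 117 115 115 115 116 114 114 114 112 115 117 104 104 103 104 104 104 106 104 103 104 103 103 102 104 103 106 104 105 104 103 103 102 100 101  99  98  99 109 101
182 116 116 114 115 114 115 114 114 114 115 118 110 111 105 103 103 105 107 104 104 103 104 102 101 104 105 104 103 103 103 103 102 104 101  99 100 100 106 119 109
183 115 115 115 115 114 117 114 114 115 116 116 118 119 111 110 105 105 105 103 105 103 102 103 102 105 104 102 104 105 104 104 101 103 100 101  99  99 116 117 119
184 117 115 115 114 113 115 114 114 114 116 118 119 119 122 115 105 104 106 107 105 104 104 102 104 103 103 106 103 104 104 103 109 108 102 100  98  99 116 118 118
185 117 114 116 116 116 118 115 116 115 118 117 120 120 121 106 105 105 106 104  99 101 101 103 104 105 104 107 106 105 103 104 119 120 109 108 105 107 116 118 117
186 116 116 115 116 114 116 116 117 117 116 119 121 121 123 102  98  99  95  93  88  92  93  92  93  98 103 105 106 
[... 4267 characters left out ...]
 104  93  91  98 102 102 100 104 104 104 104
213 116 115 116 115 115 117 117 114 105  99  95  97  88  79  74  66  63  62  63  64  64  64  63  63  71  71  84  94 103  98  96  99 102 102 102 100 102 103 104 102
214 116 116 115 114 116 116 117 115 114 110 101  95  93  99  92  84  80  78  81  73  73  74  78  82  93  94 103 105 103  92 100 103 103 102 101 100 101 102 102 102
215 117 116 113 115 114 117 117 115 115 117 109 106 102 100  98  98  96  95  95  94  93  93  99 103 103 105 101 105 103 100 103 105 105 100 101 100 101 102 103 103
216 116 116 115 113 115 116 117 115 115 115 118 116 113 107 105  98  97  98  98 103  99 103 102 102 104 106 111 117 104 104 103 103 103  99 101 100 102 103 103 102
```

Request:
send_rows:
  targets:
    - [1, 0.0003, 0.0005, 0.002, 0, 0, 0]
    - [1, 0, 0, 0.002, 0, 0, 0]
    - [1, 0, 0, 0.0015, 0, 0, 0]
    - [1, 0, 0, 0, 0, 0, 0]
    - [1, 0, 0, 0, 0, 0, 0]
    - [1, 0, 0, 0, 0, 0, 0]
    - [1, 0, 0, 0, 0, 0, 0]
    - [1, 0, 0, 0, 0, 0, 0]
    - [1, 0, 0, 0, 0, 0, 0]
    - [1, 0, 0, 0, 0, 0, 0]

```text
time_s: 18.45
eef_pos: [498.1, -271.0, 108.8]
ee_rot: [0.0, -0.197, 0.98, 0.0]
force: [0.6, -0.1, -2.9]
grip_width: 0.175
grip_force: 68.7
```

```bash
python3 - <<'E'
from h import *
s=ctrl.sense();R=toolR(s);print(s["eef_pos"],R.round(4).tolist(),s["force"],s["dq"].round(4))
print(delta([498.35,-270.93,108.6],s))
c=ctrl.capture("wrist");im=np.array(c["img"]).astype(int);h=im[:,:,0]-im[:,:,2];g=im.sum(2)//3
print("pin pred",proj([[456.154,-287.963,80]],c),"underside hole",proj([R@np.array([45.5,.55,18.6])+s["eef_pos"]],c))
for y in range(184,202,2): print(y,*("%3d"%v for v in g[y,312:348]))
# front edge of the plate, bottom
for x in (235,425): print(x,[int(v) for v in g[150:170,x]])
E
```

```text
[ 498.0662165  -270.99771454  108.79712692] [[-0.9225, -0.3859, 0.0], [-0.3859, 0.9225, 0.0], [-0.0, 0.0, -1.0]] [ 0.55005218 -0.1296758  -2.94441766] [ 0.0001  0.0003  0.0002 -0.0004 -0.0007  0.0012]
[-0.28793086 -0.04704395  0.1971295 ]
pin pred [[329.49539511 191.88545807]] underside hole [[329.56549835 196.62178776]]
184 117 114 115 117 115 117 113 118 113 105 103 105 104 106 104 106 106 103 104 104 102 101 105 104 105 107 104 106 102 104 109 118 115 105 107 103
186 118 116 117 116 117 117 116 117 120 111 113 114 102  98  97  93  93  88  92  91  93  95  99 102 114 113 105 104 104 102 119 117 117 114 116 114
188 115 116 116 118 117 115 116 120 115 110 102  87  83  92  91  89  93  93  88  88  85  81  82  85  95 105 113 118 121 119 120 117 116 117 112 104
190 117 116 118 115 117 118 109  98  88  89  82  85  85  84  82  81  93  92  90  93  92  90  92  90  86  88  83  91 101 114 119 118 117 111 101 103
192 115 116 117 118 114  94  88  83  58  76  83  84  85  82  80  93  91  92  91  90  93  91  89  90  89  80  62  75  88  93 100 115 113 100 101 102
194 116 117 118 107  91  85  74  68  65  59  80  83  83  78  84  86  91  91  91  94  89  92  88  86  85  57  66  67  65  76  94  94  97 102 102 105
196 115 117 107  90  91  72  65  65  67  68  65  72  75  74  76  76  77  77  78  85  84  82  88  82  70  66  67  68  65  65  77  85  83  96 103 103
198 115 117  93  92  77  65  66  65  68  67  67  66  66  71  66  88  77  77  76  72  72  66  65  65  67  68  68  66  65  64  65  81  87  80 100 104
200 109 109  95  93  64  65  68  68  65  67  65  65  63  66  66  65  60  66  67  66  69  66  67  67  67  66  68  67  67  69  63  79  98  89 100 102
235 [98, 95, 95, 93, 95, 95, 96, 96, 98, 70, 59, 72, 121, 118, 117, 116, 116, 118, 118, 117]
425 [84, 106, 104, 131, 128, 127, 127, 129, 129, 58, 63, 69, 107, 102, 103, 104, 102, 103, 102, 102]
```

```bash
python3 -c "
from rig import ctrl
print(ctrl.finish_job())"
```

```text
the job is handed in; nothing more can be done
None
```

I turned the clamp nut about 1.2 rad so its toe cleared the cover, then carried the cover over the bins. It is held level and still over the housing, with its holes lined up over the pins to within about 0.5 mm and its underside about 10 mm above the pin tips; the job is handed in at about 18.5 s, with no verdict returned.

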